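# Show the apprentice the next cut

### The job

Show the apprentice the next cut by pointing down with the fingertips from a few centimetres above (within about 5 cm), touching nothing: first point at the blade of the narrowest chisel in the tray for two full seconds, then at the stool leg that has no mortise cut in it yet, for two full seconds, and finish while still pointing at it. Travel with the hand well up, and do not dip down over the blade of any other tool or over any other leg.

Things in the scene. Friction and masses are not known exactly. Their poses are not given: they have to be found in the camera images.
- chisel_7_blade (a point): The narrowest chisel: bevel-edge chisel with an orange wooden handle (28 mm thick), 240 mm long, lying flat in the tray, blade towards the robot; its blade is 7 mm wide and 78 mm long. The point is the middle of the blade, on its upper face (16 mm above the tray's floor, 12 mm lower than the top of the handle); z up, y along the chisel towards the handle, x across the blade
- chisel_20_blade (a point): A wider chisel: bevel-edge chisel with an orange wooden handle (28 mm thick), 240 mm long, lying flat in the tray, blade towards the robot; its blade is 20 mm wide and 78 mm long. The point is the middle of the blade, on its upper face (16 mm above the tray's floor, 12 mm lower than the top of the handle); z up, y along the chisel towards the handle, x across the blade
- chisel_24_blade (a point): A wider chisel: bevel-edge chisel with an orange wooden handle (28 mm thick), 240 mm long, lying flat in the tray, blade towards the robot; its blade is 24 mm wide and 78 mm long. The point is the middle of the blade, on its upper face (16 mm above the tray's floor, 12 mm lower than the top of the handle); z up, y along the chisel towards the handle, x across the blade
- chisel_30_blade (a point): A wider chisel: bevel-edge chisel with an orange wooden handle (28 mm thick), 240 mm long, lying flat in the tray, blade towards the robot; its blade is 30 mm wide and 78 mm long. The point is the middle of the blade, on its upper face (16 mm above the tray's floor, 12 mm lower than the top of the handle); z up, y along the chisel towards the handle, x across the blade
- driver_blade (a point): Screwdriver with a red handle, 206 mm long, up to 32 mm high, lying among the chisels in the tray (it is no chisel). The point lies over the middle of its shaft, 16 mm above the tray's floor; y towards the handle, x across
- leg_blank_top (a point): The leg without a mortise: stool leg in pale wood lying on the plywood board, foot towards the robot, 220 mm long: a square part 160 mm long and 45 x 45 mm, and a round tapered foot 60 mm long. Its upper face is plain, with no slot cut in it. The point is the centre of the square part's upper face; z up, x along the leg away from the foot (the far end is at x = +80 mm, the tip of the foot at x = -140 mm), y across it
- leg_cut_a_top (a point): A leg that is already mortised: stool leg in pale wood lying on the plywood board, foot towards the robot, 220 mm long: a square part 160 mm long and 45 x 45 mm, and a round tapered foot 60 mm long. A slot 55 x 14 mm, 28 mm deep, is cut in its upper face. The point is the centre of the square part's upper face; z up, x along the leg away from the foot (the far end is at x = +80 mm, the tip of the foot at x = -140 mm), y across it
- leg_cut_b_top (a point): A leg that is already mortised: stool leg in pale wood lying on the plywood board, foot towards the robot, 220 mm long: a square part 160 mm long and 45 x 45 mm, and a round tapered foot 60 mm long. A slot 55 x 14 mm, 28 mm deep, is cut in its upper face. The point is the centre of the square part's upper face; z up, x along the leg away from the foot (the far end is at x = +80 mm, the tip of the foot at x = -140 mm), y across it
- chisel_tray: shallow open wooden tray, 300 (x) x 340 (y) x 22 mm, fixed to the bench, with five tools side by side at 62 mm spacing in any order, held fast by magnets in its floor; origin at the centre of its underside, z up
- work_board: plywood board, 300 (x) x 280 (y) x 12 mm, fixed to the bench, with a 20 mm high stop strip along its far edge; three legs lie on it side by side at 85 mm spacing in any order, a pencil before them; origin at the centre of its underside, z up. Nothing on the tray or the board or near them is over 60 mm high; taller things (a glue bottle, 186 mm, at the left rear, a mug and tins at the far corners) stand at least 80 mm outside the tray and the board

How it is judged:
On the way, in this order (a step that is already met when the one before it is completed fails the run):
1. the fingertips point at the blade of the narrowest chisel from just above and dwell there for two seconds (x of the grasp point in the frame of chisel_7_blade between -0.02 and 0.02 m and y of the grasp point in the frame of chisel_7_blade between -0.05 and 0.05 m and z of the grasp point in the frame of chisel_7_blade between 0.012 and 0.1 m), for 1.8 s.
2. the fingertips then point at the leg without a mortise from just above and dwell there for two seconds (x of the grasp point in the frame of leg_blank_top between -0.145 and 0.085 m and y of the grasp point in the frame of leg_blank_top between -0.026 and 0.026 m and z of the grasp point in the frame of leg_blank_top between 0.012 and 0.1 m), for 1.8 s.
At the end, for the whole second after the job is handed in: The grasp point between the fingers is still over the leg without a mortise (within 26 mm of its centre line, within its length, 12 to 100 mm above its upper face), nothing touched, and every leg within 8 mm of where it lay at the start (all of step 2 and distance of each of leg_blank_top, leg_cut_a_top, leg_cut_b_top from where it was at the start of the episode below 0.008 m).
It fails at once if the robot touches something (contact force between any of the fingers, the arm and anything else above 1 N).
It fails at once if the hand dips low over another tool or leg (grasp point under 65 mm above its blade or upper face) ((x of the grasp point in the frame of chisel_20_blade between -0.02 and 0.02 m and y of the grasp point in the frame of chisel_20_blade between -0.05 and 0.05 m and z of the grasp point in the frame of chisel_20_blade below 0.065 m) or (x of the grasp point in the frame of chisel_24_blade between -0.02 and 0.02 m and y of the grasp point in the frame of chisel_24_blade between -0.05 and 0.05 m and z of the grasp point in the frame of chisel_24_blade below 0.065 m) or (x of the grasp point in the frame of chisel_30_blade between -0.02 and 0.02 m and y of the grasp point in the frame of chisel_30_blade between -0.05 and 0.05 m and z of the grasp point in the frame of chisel_30_blade below 0.065 m) or (x of the grasp point in the frame of driver_blade between -0.02 and 0.02 m and y of the grasp point in the frame of driver_blade between -0.05 and 0.05 m and z of the grasp point in the frame of driver_blade below 0.065 m) or (x of the grasp point in the frame of leg_cut_a_top between -0.145 and 0.085 m and y of the grasp point in the frame of leg_cut_a_top between -0.02 and 0.02 m and z of the grasp point in the frame of leg_cut_a_top below 0.065 m) or (x of the grasp point in the frame of leg_cut_b_top between -0.145 and 0.085 m and y of the grasp point in the frame of leg_cut_b_top between -0.02 and 0.02 m and z of the grasp point in the frame of leg_cut_b_top below 0.065 m)).
It fails at once if a leg is moved or lifted (not (distance of each of leg_blank_top, leg_cut_a_top, leg_cut_b_top from where it was at the start of the episode below 0.008 m)).
It also fails if it takes over 38 s, if anything falls off the work surface, if the arm or the gripper's body presses on something with over 40 N, if the wrist force passes 120 N, or if a joint passes its speed limit or range.

### The arm

A 6-joint arm with a two-finger parallel gripper is mounted at the origin on the work surface; the furniture and walls round the work are solid. World frame = base frame: x ahead of the robot, y to its left, z up, the work surface at z = 0. Lengths are in m, angles in rad, forces in N, time in s.
With the tool pointing down it reaches from about 0.375 to 0.825 m from the base axis. Payload 5.5 kg.
Tool frame: the origin (TCP) lies on the centre line of the jaws, within the pads' length; the fingertips stand 14 mm ahead of it and the grasp point (between the pads) lies 5 mm behind it; z points along the fingers, y is the line along which they close (so a half turn about z gives the same grasp; the last joint's range is limited). The gripper opens to 85 mm and grips with 20 to 120 N. Pads are 22 mm wide; open, the fingers measure 114 mm over their backs; the gripper's body (76 mm by 85 mm) begins 54 mm behind the grasp point. The pads swing forward as they close: fully open they stand 13 mm farther back than shut.
Start: joints at [-1.286, 0.314, -0.047, 1.21, 0, 1.571], TCP at [0.169, -0.576, 0.245] pointing down, gripper open.
Joint ranges: [-2.67, 2.67], [-0.69, 1.73], [-1.03, 1.25], [-2.08, 2.16], [-1.42, 1.45], [-3.14, 3.14]. Speed limits (rad/s): [2.39, 2.39, 3.01, 3.14, 3.14, 3.14].

### API

Orientations are given as a unit quaternion [w, x, y, z].
In Python, from workcell import r, cams, job gives the robot as it stands.
- The arm moves only by the tool carry_out, never from a script. Its argument "series" is one flat list of numbers, 7 for each row, row after row: the turn, a rotation vector about the tool's x, y, z in rad, then the shift along the tool's x, y, z in m, then the opening, from -1 (shut) to 1 (fully open), so that 0 is half open. A call has 1 to 10 rows; each row shifts and turns the commanded pose from where the row before left it, along the tool's axes as they then stand; what a row does not reach is not made up. A row lasts 1/8 s, in which the tool goes at most 62.5 mm and 10.7 degrees, less where a joint would pass 70% of its speed; a pose out of reach is approached as far as the arm can. A call is refused whole if a number of a shift passes 0.0625 or a number of a turn 0.188, either way. A call with a gripper value outside its range is refused whole. The fingers move at their own pace and stop on an object; "force" is the grip in N (left out, the last holds). Time passes only in rows, so rows that do not move let the fingers close. It gives the time, the measured TCP pose, the force, the opening and the grip force at its end, in the units of the state.
- r.sense(): the state, without advancing time (a new reading comes with each control period).
- cams.grab_frame(name): name is "scene" or "top"; returns a dict with "image" (480x640x3 uint8, blue, green, red), "intrinsics" (3x3 intrinsics, pixels), "D" ([k1, k2, p1, p2, k3] as OpenCV has them; the pictures are not rectified), "rvec" (rotation vector, rad) and "tvec" (3), from world to camera coordinates, as OpenCV has them. Camera axes: x right, y down, z forward; pixel columns grow to the right and rows downward; lengths in m; the calibration is good to about 2 mm. A picture is of the moment at which its call begins. There is no depth.
- job.finish_job(): hands the job in; it is judged then, once.
The state is a dict: "time_s": time; "joint_positions": joint angles; "dq": joint speeds; "joint_torque": joint torques, N m; "ee_pos": TCP position; "ee_rot": TCP orientation; "force": force on the tool from outside, world axes, zero at the start; "torque": the same for the moment, N m; "opening": opening from 0.0 (shut) to 1.0 (fully open); "finger_force": force on a finger pad.
Only numpy, scipy, OpenCV 4.12 (cv2) and the standard library are available. Lean on these libraries where they do the work, as an engineer would, in place of code of your own. Each camera call takes 0.05 s, during which the arm holds its last target. There are 200 camera calls.

## Working session

There is one attempt and no reset: what is moved stays moved. The work goes in short steps, Python scripts to look and compute and a tool call to move; the robot and the scene stay as the last step left them, time stands still between calls to the robot, and variables do not carry over. Pictures are saved under pics/ and viewed, at most 10 in all, crops included, and the job is handed in when it is done.

Besides the shell and the picture viewer there is one more tool, called as name(argument=value, ...), one argument or row to a line, values as JSON. carry_out: Moves the arm, as the interface text tells. Its arguments: {"type":"object","properties":{"series":{"type":"array","items":{"type":"number"}},"force":{"type":"number"}},"required":["series"]}

```bash
mkdir -p pics; cat > h.py <<'E'
import numpy as np, cv2
from workcell import r,cams,job
def ray(f,px,z):
    K,D=np.array(f["intrinsics"],float),np.array(f["D"],float)
    R=cv2.Rodrigues(np.array(f["rvec"],float))[0];t=np.array(f["tvec"],float).ravel()
    u=cv2.undistortPoints(np.array(px,float).reshape(-1,1,2),K,D).reshape(-1,2)
    d=np.c_[u,np.ones(len(u))]@R; c=-R.T@t
    return c+d*((z-c[2])/d[:,2])[:,None]
E
python3 - <<'E'
from h import *
for n in("top","scene"):
    f=cams.grab_frame(n); cv2.imwrite(f"pics/{n}0.png",f["image"])
s=r.sense();print(s["time_s"],s["ee_pos"],s["ee_rot"],s["opening"])
E
```

```text
0.1 [ 0.16843555 -0.57533755  0.24450013] [-7.81162866e-04  9.89879694e-01  1.41906904e-01 -1.06322518e-04] 0.9969727905225577
```

View pics/top0.png

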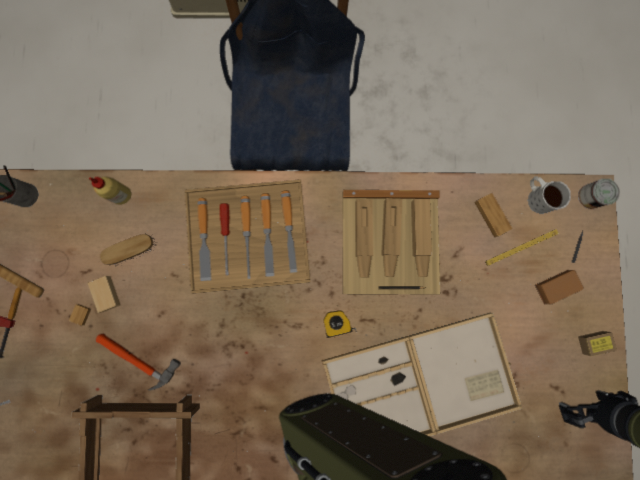

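View pics/scene0.png

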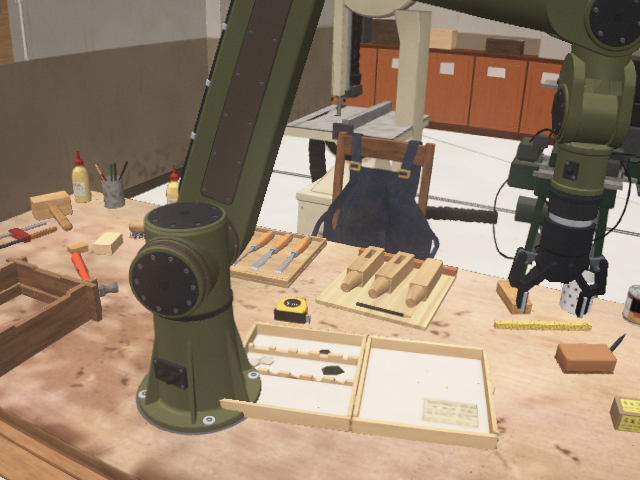

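The top view shows the tools at columns 205–290 (rows 190–278) and the legs at columns 363, 392 and 422 (rows 198–278). In the scene view, the tray and the legs are at rows 230–320. I'll enlarge the tools and legs from the top view.

```bash
python3 - <<'E'
from h import *
f=cams.grab_frame("top");im=f["image"]
a=cv2.resize(im[180:300,180:310],None,fx=3,fy=4.8,interpolation=cv2.INTER_CUBIC)
b=cv2.resize(im[180:300,335:447],None,fx=3.5,fy=4.8,interpolation=cv2.INTER_CUBIC)
c=np.hstack([a,b]);print(c.shape);cv2.imwrite("pics/crop.png",c[:,:800])
# handles: orange/red
hsv=cv2.cvtColor(im,cv2.COLOR_BGR2HSV)
m=((hsv[...,0]<14)|(hsv[...,0]>172))&(hsv[...,1]>150)&(hsv[...,2]>90)
m=m.astype(np.uint8);m[:,:180]=0;m[:,310:]=0;m[:180]=0;m[300:]=0
n,l,s,ce=cv2.connectedComponentsWithStats(m)
for i in range(1,n):
    if s[i,4]>40: print(s[i],ce[i].round(1),ray(f,[ce[i]],.026).round(4))
print("tray corners",ray(f,[[187,189],[301,182],[309,284],[194,292]],.022).round(3))
print("board",ray(f,[[343,294],[440,294],[439,198],[343,198]],.012).round(3))
# legs, ends of square part at 57mm height
for p in ([[363,198],[363,255]],[[392,198],[393,255]],[[423,198],[423,255]]): print(ray(f,p,.057).round(4))
E
```

```text
(576, 782, 3)
[219 203   9  33 232] [223.4 218.3] [[0.6197 0.2991 0.026 ]]
tray corners [[0.705 0.408 0.022]
 [0.729 0.078 0.022]
 [0.434 0.052 0.022]
 [0.409 0.377 0.022]]
board [[ 0.406 -0.045  0.012]
 [ 0.407 -0.324  0.012]
 [ 0.687 -0.328  0.012]
 [ 0.685 -0.045  0.012]]
[[ 0.6761 -0.0985  0.057 ]
 [ 0.5149 -0.0977  0.057 ]]
[[ 0.6769 -0.1807  0.057 ]
 [ 0.5155 -0.1815  0.057 ]]
[[ 0.6778 -0.2689  0.057 ]
 [ 0.516  -0.2656  0.057 ]]
```

View pics/crop.png

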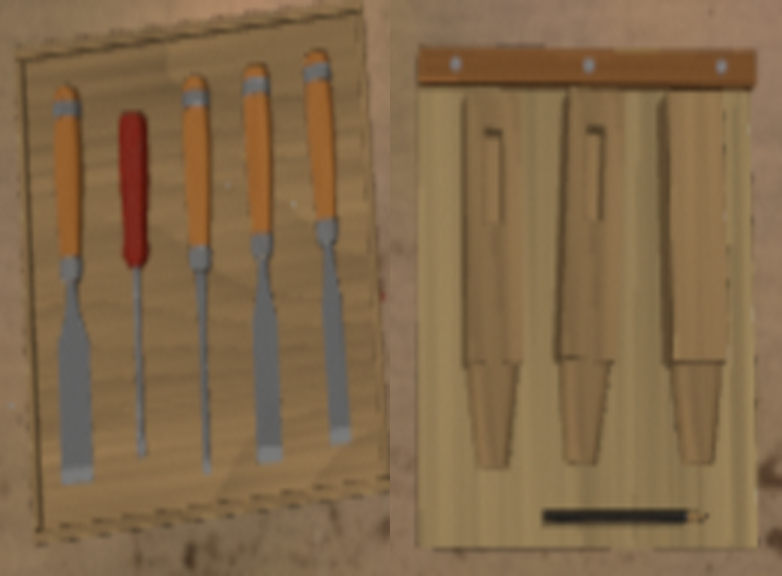

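The right-hand leg is blank: its upper face is centred near (423, 227), and the left and middle legs show slots. The third tool is the narrowest chisel, with an orange handle and its blade from about (248, 250) to (249, 278). The second tool is the red screwdriver.

```bash
cat >> h.py <<'E'
from scipy.spatial.transform import Rotation as Rn
def to(t):
    s=r.sense();q=np.array(s["ee_rot"]);R=Rn.from_quat(q[[1,2,3,0]]);p=np.array(s["ee_pos"])
    print("t",s["time_s"],"p",p.round(4),"q",q.round(3),"j",np.round(s["joint_positions"],3),"polar",np.hypot(*p[:2]).round(4),np.arctan2(p[1],p[0]).round(4))
    t=np.array(t);print("target polar",np.hypot(*t[:2]).round(4),np.arctan2(t[1],t[0]).round(4),"tool shift",R.inv().apply(t-p).round(4))
E
python3 - <<'E'
from h import *
f=cams.grab_frame("top");im=f["image"]
P=lambda x,y:[180+x/3-.33,180+y/4.8-.4]
for n,z in (("blade",.025),):
    print(ray(f,[P(207,472),P(206,406),P(204,345),P(76,410),P(139,390),P(268,395),P(338,375)],z).round(4))
g=cv2.cvtColor(im,cv2.COLOR_BGR2GRAY)
for row in (258,264,270): print(row,g[row,238:260])
c=ray(f,[P(206,406)],.025)[0];to([c[0],c[1],.075]);to([.596,-.267,.102])
E
```

```text
[[0.4498 0.2229 0.025 ]
 [0.4887 0.2247 0.025 ]
 [0.5248 0.2275 0.025 ]
 [0.4854 0.3475 0.025 ]
 [0.4977 0.2883 0.025 ]
 [0.4956 0.1662 0.025 ]
 [0.5079 0.1001 0.025 ]]
258 [101 100  99 100  99  99 100  99  97  95  88  94 101 102 102 101 102 102
 102 103 103 102]
264 [108 107 106 104 104 107 107 106 104  98  92  94 103 108 108 108 107 108
 108 108 109 108]
270 [115 116 115 115 114 114 115 116 116 105  97  94 106 116 116 117 116 117
 117 117 117 118]
t 0.2 p [ 0.1685 -0.5755  0.2448] q [-0.001  0.99   0.142 -0.   ] j [-1.286  0.314 -0.048  1.21  -0.     1.571] polar 0.5997 -1.286
target polar 0.5379 0.431 tool shift [ 0.5321 -0.6779  0.1705]
t 0.2 p [ 0.1685 -0.5755  0.2448] q [-0.001  0.99   0.142 -0.   ] j [-1.286  0.314 -0.048  1.21  -0.     1.571] polar 0.5997 -1.286
target polar 0.6531 -0.4212 tool shift [ 0.497  -0.1759  0.1429]
```

carry_out(
  series=[0, 0, -0.095, 0.0565, -0.006, 0, -1, 0, 0, -0.095, 0.056, -0.006, 0, -1, 0, 0, -0.095, 0.056, -0.006, 0, -1, 0, 0, -0.095, 0.0555, -0.006, 0, -1, 0, 0, -0.095, 0.0555, -0.006, 0, -1, 0, 0, -0.095, 0.055, -0.006, 0, -1, 0, 0, -0.095, 0.055, -0.006, 0, -1, 0, 0, -0.095, 0.0545, -0.006, 0, -1, 0, 0, -0.095, 0.054, -0.006, 0, -1, 0, 0, -0.095, 0.054, -0.006, 0, -1],
)

```text
time_s: 1.45
ee_pos: [0.5353, -0.1845, 0.2451]
ee_rot: [0.0, 0.814, 0.58, 0.0]
force: [1.5, -0.3, -0.7]
opening: 0.004
finger_force: 0.0
```

carry_out(
  series=[0, 0, -0.095, 0.0535, -0.006, 0, -1, 0, 0, -0.095, 0.053, -0.006, 0, -1, 0, 0, -0.095, 0.053, -0.006, 0, -1, 0, 0, -0.095, 0.0525, -0.006, 0, -1, 0, 0, -0.095, 0.052, -0.006, 0, -1, 0, 0, -0.095, 0.052, -0.006, 0, -1, 0, 0, -0.095, 0.0515, -0.006, 0, -1, 0, 0, -0.095, 0.051, -0.006, 0, -1, 0, 0, 0, 0, 0, 0, -1, 0, 0, 0, 0, 0, 0, -1],
)

```text
time_s: 2.7
ee_pos: [0.4905, 0.2225, 0.2452]
ee_rot: [0.0, 0.542, 0.84, -0.0]
force: [-0.4, 0.3, 1.0]
opening: 0.005
finger_force: 0.0
```

```bash
python3 - <<'E'
from h import *
to([.489,.225,.075]);print(r.sense()["opening"])
E
```

```text
t 2.7 p [0.4905 0.2225 0.2452] q [ 0.     0.542  0.84  -0.   ] j [ 4.260e-01  1.980e-01 -1.970e-01  1.175e+00 -1.000e-03  1.573e+00] polar 0.5386 0.4258
target polar 0.5383 0.4312 tool shift [ 0.003  -0.0003  0.1702]
0.005060824010118612
```

carry_out(
  series=[0, 0, 0, 0.003, 0, 0.02, -1, 0, 0, 0, 0, 0, 0.03, -1, 0, 0, 0, 0, 0, 0.03, -1, 0, 0, 0, 0, 0, 0.03, -1, 0, 0, 0, 0, 0, 0.025, -1, 0, 0, 0, 0, 0, 0.02, -1, 0, 0, 0, 0, 0, 0.013, -1, 0, 0, 0, 0, 0, 0, -1, 0, 0, 0, 0, 0, 0, -1],
)

```text
time_s: 3.82
ee_pos: [0.49, 0.2252, 0.078]
ee_rot: [0.0, 0.543, 0.84, 0.0]
force: [-0.5, 0.6, 0.3]
opening: 0.002
finger_force: 0.0
```

```bash
python3 - <<'E'
from h import *
to([.489,.225,.075])
a=cams.grab_frame("scene")["image"];b=cams.grab_frame("top")["image"]
a=cv2.resize(a[210:300,200:330],None,fx=3,fy=3,interpolation=2)
b=cv2.resize(b[180:300,180:310],None,fx=3,fy=3,interpolation=2)
c=np.zeros((360,780,3),np.uint8);c[:270,:390]=a;c[:,390:]=b;cv2.imwrite("pics/low.png",c)
E
```

```text
t 3.825 p [0.49   0.2252 0.078 ] q [0.    0.543 0.84  0.   ] j [ 0.431  0.327 -0.435  0.807 -0.     1.578] polar 0.5393 0.4309
target polar 0.5383 0.4312 tool shift [ 0.0002 -0.001   0.003 ]
```

View pics/low.png

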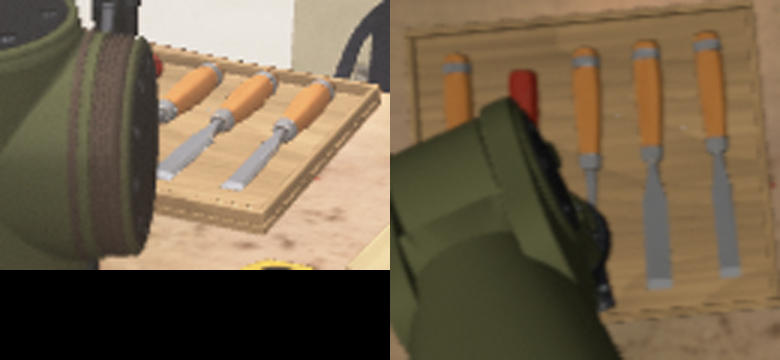

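The arm hides the fingertips, but in the top crop the wrist lies over the third tool's blade (around 595, 215) and the tools haven't moved. I'll dwell here.

carry_out(
  series=[0, 0, 0, 0, 0, 0, -1, 0, 0, 0, 0, 0, 0, -1, 0, 0, 0, 0, 0, 0, -1, 0, 0, 0, 0, 0, 0, -1, 0, 0, 0, 0, 0, 0, -1, 0, 0, 0, 0, 0, 0, -1, 0, 0, 0, 0, 0, 0, -1, 0, 0, 0, 0, 0, 0, -1, 0, 0, 0, 0, 0, 0, -1, 0, 0, 0, 0, 0, 0, -1],
)

```text
time_s: 5.18
ee_pos: [0.4893, 0.2253, 0.0773]
ee_rot: [-0.0, 0.542, 0.84, -0.0]
force: [-0.4, 0.3, -0.0]
opening: -0.003
finger_force: 0.0
```

carry_out(
  series=[0, 0, 0, 0, 0, 0, -1, 0, 0, 0, 0, 0, 0, -1, 0, 0, 0, 0, 0, 0, -1, 0, 0, 0, 0, 0, 0, -1, 0, 0, 0, 0, 0, 0, -1, 0, 0, 0, 0, 0, 0, -1, 0, 0, 0, 0, 0, 0, -1, 0, 0, 0, 0, 0, 0, -1, 0, 0, 0, 0, 0, 0, -1, 0, 0, 0, 0, 0, 0, -1],
)

```text
time_s: 6.42
ee_pos: [0.4893, 0.2254, 0.0773]
ee_rot: [0.0, 0.542, 0.84, 0.0]
force: [0.5, 0.2, 0.3]
opening: 0.003
finger_force: 0.0
```

carry_out(
  series=[0, 0, 0, 0, 0, -0.02, -1, 0, 0, 0, 0, 0, -0.03, -1, 0, 0, 0, 0, 0, -0.03, -1, 0, 0, 0, 0, 0, -0.03, -1, 0, 0, 0, 0, 0, -0.03, -1, 0, 0, 0, 0, 0, -0.02, -1, 0, 0, 0, 0, 0, 0, -1],
)

```text
time_s: 7.3
ee_pos: [0.4903, 0.2258, 0.2388]
ee_rot: [0.001, 0.542, 0.84, 0.001]
force: [-0.1, 0.3, -0.7]
opening: 0.003
finger_force: 0.0
```

carry_out(
  series=[0, 0, 0.085, -0.0465, 0.009, 0, -1, 0, 0, 0.085, -0.0475, 0.009, 0, -1, 0, 0, 0.085, -0.0485, 0.009, 0, -1, 0, 0, 0.085, -0.0495, 0.009, 0, -1, 0, 0, 0.085, -0.0505, 0.009, 0, -1, 0, 0, 0.085, -0.0515, 0.009, 0, -1, 0, 0, 0.085, -0.0525, 0.009, 0, -1, 0, 0, 0.085, -0.0535, 0.009, 0, -1, 0, 0, 0.085, -0.0545, 0.009, 0, -1, 0, 0, 0.085, -0.0555, 0.009, 0, -1],
)

```text
time_s: 8.55
ee_pos: [0.5895, -0.2673, 0.2354]
ee_rot: [-0.001, 0.841, 0.541, -0.0]
force: [1.5, -0.5, 0.3]
opening: 0.001
finger_force: 0.0
```

carry_out(
  series=[0, 0, 0, 0, 0, 0, -1, 0, 0, 0, 0, 0, 0, -1, 0, 0, 0, 0, 0, 0, -1],
)

```text
time_s: 8.93
ee_pos: [0.5903, -0.2645, 0.2368]
ee_rot: [-0.0, 0.84, 0.542, -0.0]
force: [-0.3, 0.4, -0.4]
opening: -0.001
finger_force: 0.0
```

```bash
python3 - <<'E'
from h import *
to([.596,-.267,.105])
E
```

```text
t 8.925 p [ 0.5903 -0.2645  0.2368] q [-0.     0.84   0.542 -0.   ] j [-0.421  0.407  0.066  1.231  0.     1.574] polar 0.6468 -0.4213
target polar 0.6531 -0.4212 tool shift [0.     0.0064 0.1318]
```

carry_out(
  series=[0, 0, 0, 0, 0.006, 0.02, -1, 0, 0, 0, 0, 0, 0.03, -1, 0, 0, 0, 0, 0, 0.03, -1, 0, 0, 0, 0, 0, 0.025, -1, 0, 0, 0, 0, 0, 0.015, -1, 0, 0, 0, 0, 0, 0.01, -1, 0, 0, 0, 0, 0, 0, -1, 0, 0, 0, 0, 0, 0, -1, 0, 0, 0, 0, 0, 0, -1, 0, 0, 0, 0, 0, 0, -1],
)

```text
time_s: 10.18
ee_pos: [0.596, -0.2685, 0.108]
ee_rot: [0.0, 0.841, 0.542, 0.0]
force: [-1.0, -0.8, 0.3]
opening: 0.003
finger_force: 0.0
```

carry_out(
  series=[0, 0, 0, 0, 0, 0, -1, 0, 0, 0, 0, 0, 0, -1, 0, 0, 0, 0, 0, 0, -1, 0, 0, 0, 0, 0, 0, -1, 0, 0, 0, 0, 0, 0, -1, 0, 0, 0, 0, 0, 0, -1, 0, 0, 0, 0, 0, 0, -1, 0, 0, 0, 0, 0, 0, -1, 0, 0, 0, 0, 0, 0, -1, 0, 0, 0, 0, 0, 0, -1],
)

```text
time_s: 11.42
ee_pos: [0.5957, -0.2683, 0.1073]
ee_rot: [-0.0, 0.841, 0.542, 0.0]
force: [0.5, 0.6, 0.7]
opening: 0.003
finger_force: 0.0
```

carry_out(
  series=[0, 0, 0, 0, 0, 0, -1, 0, 0, 0, 0, 0, 0, -1, 0, 0, 0, 0, 0, 0, -1, 0, 0, 0, 0, 0, 0, -1, 0, 0, 0, 0, 0, 0, -1, 0, 0, 0, 0, 0, 0, -1, 0, 0, 0, 0, 0, 0, -1, 0, 0, 0, 0, 0, 0, -1, 0, 0, 0, 0, 0, 0, -1, 0, 0, 0, 0, 0, 0, -1],
)

```text
time_s: 12.68
ee_pos: [0.5957, -0.2683, 0.1073]
ee_rot: [0.0, 0.841, 0.542, 0.0]
force: [0.1, -0.3, 0.6]
opening: -0.006
finger_force: 0.0
```

```bash
python3 - <<'E'
from h import *
to([.596,-.267,.105])
cv2.imwrite("pics/leg.png",cams.grab_frame("scene")["image"])
E
```

```text
t 12.675 p [ 0.5957 -0.2683  0.1073] q [0.    0.841 0.542 0.   ] j [-0.423  0.492 -0.107  0.971  0.     1.574] polar 0.6533 -0.4232
target polar 0.6531 -0.4212 tool shift [ 0.0013 -0.0003  0.0023]
```

View pics/leg.png

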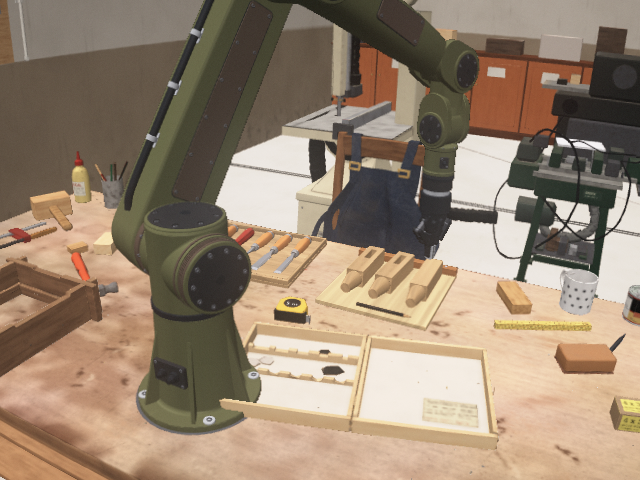

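The closed fingertips, at about (432, 258), hover just above the right-hand blank leg, and nothing has been disturbed. I'm handing it in.

```bash
python3 -c "
from h import *
print(job.finish_job())"
```

```text
the job is handed in; nothing more can be done
None
```

I pointed at the narrowest chisel's blade and then at the unmortised right-hand leg for over two seconds each, saw no sign of contact, and handed the job in still pointing at that leg; no verdict was returned.

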